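# Shut the drinks water at the stopcock box

## Robot

A 7-joint arm with a two-finger parallel gripper is mounted at the origin on a cart in front of the work surface, level with it; the furniture and walls round the work are solid. World frame = base frame: x ahead of the robot, y to its left, z up, the work surface at z = 0. Lengths are in mm, angles in rad, forces in N, time in s.
With the tool pointing down it reaches from about 425 to 875 mm from the base axis. Payload 4.7 kg.
Tool frame: the origin (TCP) lies midway between the tips of the shut fingers; the grasp point (between the pads) lies 19 mm behind it; z points along the fingers, y is the line along which they close (so a half turn about z gives the same grasp; the last joint's range is limited). The gripper opens to 87 mm and grips with 3 to 60 N. Pads are 19 mm wide; open, the fingers measure 117 mm over their backs; the gripper's body (75 mm by 190 mm) begins 51 mm behind the grasp point.
Start: joints at [1.258, 0.321, -0.07, 1.45, 0.023, 1.371, -0.057], TCP at [208.639, -615.626, 222.587] pointing down, gripper open.
Joint ranges: [-2.86, 2.86], [-0.3, 2.09], [-1.38, 1.24], [0.06, 2.45], [-1.56, 4.7], [0.09, 2.05], [-2.69, 2.69]. Speed limits (rad/s): [2.57, 2.57, 3.14, 3.14, 3.14, 3.14, 3.14].

## Interface

Orientations are given as a 3x3 rotation matrix whose columns are the frame's x, y, z axes.
In Python, from rig import * gives the robot as it stands. The module is installed in compiled form; this text tells all that it offers.
- The arm moves only by the tool servo_tool, never from a script. Its argument "deltas" is a list of rows, each an object with "linear": the shift along the world's x, y, z in cm, a list of three; "rotation": the turn, a rotation vector about the world's x, y, z in rad, a list of three; "fingers": the finger opening in cm, from 0 to 8.7. In form: [{"linear": [tx, ty, tz], "rotation": [rx, ry, rz], "fingers": fingers}, ...]. A call has 1 to 8 rows; each row is the pose to reach, as a shift and turn from the pose commanded when the call began; what a row does not reach only later rows make up. A row lasts 1/10 s, in which the tool goes at most 50 mm and 8.59 degrees, less where a joint would pass 70% of its speed; a pose out of reach is approached as far as the arm can. A call with a gripper value outside its range is refused whole. The fingers move at their own pace and stop on an object; "squeeze" is the grip in N (left out, the last holds). Time passes only in rows, so rows that repeat a pose let the fingers close. It gives the time, the measured TCP pose, the force, the opening and the grip force at its end, in the units of the state.
- read_state(): the state, without advancing time (a new reading comes with each control period).
- grab_frame(name): name is "scene" or "top"; returns (picture, depth): 384x512x3 uint8, red, green, blue; 384x512 float32, mm along the optical axis (not along the pixel's ray), 0 where there is no reading.
- camera_info(name): a dict with "intrinsics" (3x3 intrinsics, pixels), "position" and "rotation" of the camera in the world. Camera axes: x right, y up, looking along -z (the intrinsics and any distortion apply to the point x, -y, -z); pixel columns grow to the right and rows downward; lengths in mm; the calibration is good to about 2 mm. A picture is of the moment at which its call begins. camera_info takes no time and is no camera call.
- hand_in(): hands the job in; it is judged then, once.
The state is a dict: "clock": time; "joint_pos": joint angles; "joint_vel": joint speeds; "tau": joint torques, N m; "tcp_pos": TCP position; "orientation": TCP orientation; "contact_force": force on the tool from outside, world axes, zero at the start; "torque": the same for the moment, N m; "opening": opening from 0.0 (shut) to 1.0 (fully open); "finger_force": force on a finger pad.
Only numpy, scipy, OpenCV 4.12 (cv2) and the standard library are available. Lean on these libraries where they do the work, as an engineer would, in place of code of your own. Each camera call takes 0.05 s, during which the arm holds its last target. There are 200 camera calls.

## Task

Shut off the drinks water at the grey stopcock box: with the fingertips push the metal cover by its ridge along its rails to the left, all the way until the well beneath is fully open, then push the marked valve handle, the one with the round disc at its end, a quarter turn towards the robot until it is fully shut against its stop. Nothing is to be lifted or carried: the cover stays flat between its rails. Leave the plain valve handle and the things standing around as they are.

Things in the scene. Friction and masses are not known exactly. Their poses are not given: they have to be found in the camera images.
- shutoff_box: Grey stopcock box fixed on the worktop, 260 (x) x 278 (y) x 60 mm high. Origin under its centre; x away from the robot at yaw 0, y left, z up. Left half: closed deck, top z 52 mm. Right half: open well with the valves. The cover slides along y at z 52 mm between guide rails (inner faces x = +-123 mm, tops z 60) and end stops (inner faces y = +-133 mm, tops z 60).
- well (a point): Centre of the well's mouth, 52 mm above the worktop, axes as the box's. The well is 224 (x) x 121 (y) mm inside, floor 4 mm above the worktop. In it two valves sit on copper pipes along y (tops 24 mm above the worktop), one nearer the robot and one farther, pivots at x = -44 and +44 mm, y = -31 mm from this point; which is the marked one varies.
- cover: Loose flat metal cover of the box, 242 (x) x 130 (y) x 6 mm, about 0.4 kg; a push of some 2 N slides it. Origin at the centre of its underside, axes as the box's. Starts over the well, at about y = -64 mm in the box's frame, and can slide to y = +68 mm, where it meets the left end stop; the well is fully open beyond y = +58 mm. Its top is 58 mm above the worktop.
- cover_ridge (a point): Centre of the ridge on the cover: an upright bar 110 (x) x 14 (y) x 20 mm high, standing 6 to 26 mm above the cover's underside (58 to 78 mm above the worktop), 15 mm to +y of the cover's centre. Axes as the cover's.
- marked_handle (a joint): Turn (rad) of the marked handle about the upright axis through point marked_pivot: 0 = open, handle pointing to the box's +y along its pipe; grows counter-clockwise seen from above; pi/2 = shut against its stop, handle across the pipe pointing to the box's -x, towards the robot. Starts at 0 to 0.3. About 3 N at the disc turns it; it stays where it is left.
- marked_pivot (a point): On the turning axis of the marked handle, half-way up the handle, 37 mm above the worktop. Axes as the box's. The hub there is 22 mm in diameter, its top at 46 mm.
- marked_tip (a point): Centre of the round disc at the end of the marked steel handle, 44 mm from its pivot; turns with the handle, whose length lies along the point's y. The disc is 28 mm in diameter; disc and the 12 mm wide bar that carries it stand between 30 and 44 mm above the worktop.
- plain_handle (a joint): Turn of the plain valve handle, same sense and range as the marked one; starts between 0 and 0.15 and is to stay as it is.
- plain_tip (a point): Point on the plain steel handle 44 mm from its axis, 37 mm above the worktop. The handle is a straight bar 12 mm wide and 58 mm long from its axis, without a disc, between 30 and 44 mm above the worktop, and lies along the point's y.
- salt: Salt shaker, 44 mm in diameter, 90 mm high, loose, right of the box. Origin under its centre.
- pepper: Pepper shaker, 44 mm in diameter, 90 mm high, loose, right of the box. Origin under its centre.
- sugar_bowl: White lidded sugar bowl, 67 mm in diameter, 74 mm high, loose, left of the box. Origin under its centre.
- cup: White cup, 82 x 112 x 67 mm with its handle, loose, left of the box. Origin under its centre.
- creamer: Small creamer pot, 48 x 39 x 19 mm, loose, behind the box. Origin under its centre.

How it is judged (in metres and radians):
On the way, in this order (a step that is already met when the one before it is completed fails the run):
1. the cover is slid left until the well is fully open, the marked handle not yet turned (y of cover in the frame of shutoff_box above 0.058 m and z of cover in the frame of shutoff_box between 0.048 and 0.058 m and angle between cover's own z axis and vertical below 0.06 rad and value of joint marked_handle below 0.6 rad), for 0.2 s.
2. the marked handle is shut (value of joint marked_handle above 1.45 rad and y of cover in the frame of shutoff_box above 0.058 m), for 0.2 s.
At the end, for the whole second after the job is handed in: The marked handle is within about 7 degrees of its shut stop (joint above 1.45 rad); the cover lies flat and at rest between its rails, its origin beyond y = +58 mm in the box's frame; the plain handle is below 0.45 rad (all of step 2 and z of cover in the frame of shutoff_box between 0.048 and 0.058 m and angle between cover's own z axis and vertical below 0.06 rad and linear speed of cover below 0.01 m/s and value of joint plain_handle below 0.45 rad); the robot touches nothing.
It fails at once if the cover is lifted more than 8 mm or tipped (z of cover in the frame of shutoff_box above 0.06 m or angle between cover's own z axis and vertical above 0.12 rad).
It fails at once if the plain handle is turned (beyond 0.45 rad) (value of joint plain_handle above 0.45 rad).
It fails at once if a thing standing around is shifted by more than 30 mm or knocked over ((distance of salt from where it was at the start of the episode above 0.03 m or angle between salt's own z axis and vertical above 0.5 rad) or (distance of pepper from where it was at the start of the episode above 0.03 m or angle between pepper's own z axis and vertical above 0.5 rad) or (distance of sugar_bowl from where it was at the start of the episode above 0.03 m or angle between sugar_bowl's own z axis and vertical above 0.5 rad) or (distance of cup from where it was at the start of the episode above 0.03 m or angle between cup's own z axis and vertical above 0.5 rad) or (distance of creamer from where it was at the start of the episode above 0.03 m or angle between creamer's own z axis and vertical above 0.5 rad)).
It also fails if it takes over 51 s, if anything falls off the work surface, if the arm or the gripper's body presses on something with over 40 N, if the wrist force passes 120 N, or if a joint passes its speed limit or range.

## Working session

There is one attempt and no reset: what is moved stays moved. The work goes in short steps, Python scripts to look and compute and a tool call to move; the robot and the scene stay as the last step left them, time stands still between calls to the robot, and variables do not carry over. Pictures are saved under pics/ and viewed, at most 10 in all, crops included, and the job is handed in when it is done.

Besides the shell and the picture viewer there is one more tool, called after "Request:" as name([rows], argument=value, ...), one row to a line, values as JSON. servo_tool: Moves the arm, as the interface text tells. Its arguments: {"type":"object","properties":{"deltas":{"type":"array"},"squeeze":{"type":"number"}},"required":["deltas"]}

```bash
mkdir -p pics; cat > h.py <<'E'
from rig import *
import numpy as np, cv2
def world(name,depth):
    c=camera_info(name);K=np.array(c["intrinsics"]);R=np.array(c["rotation"]);p=np.array(c["position"])
    v,u=np.mgrid[0:384,0:512]
    d=np.stack([(u-K[0,2])/K[0,0],-(v-K[1,2])/K[1,1],-np.ones(u.shape)],-1)
    return p+(d*depth[...,None])@R.T
def ray(name,u,v,z):
    c=camera_info(name);K=np.array(c["intrinsics"]);R=np.array(c["rotation"]);p=np.array(c["position"])
    d=R@np.array([(u-K[0,2])/K[0,0],-(v-K[1,2])/K[1,1],-1]);return p+d*(z-p[2])/d[2]
def save(name,fn):
    im,d=grab_frame(name);cv2.imwrite(fn,im[...,::-1]);return im,d,world(name,d)
E
python3 - <<'E'
from h import *
s=read_state();print(s["tcp_pos"],s["orientation"],s["contact_force"],s["clock"])
for n in("scene","top"):
    im,d,w=save(n,f"pics/{n}0.png");np.savez(f"{n}0.npz",im=im,d=d,w=w);print(camera_info(n))
E
```

```text
[ 208.45350712 -615.10297541  221.45614315] [[ 9.47035946e-01  3.21126794e-01 -7.06960267e-04]
 [ 3.21127554e-01 -9.47034337e-01  1.74870654e-03]
 [-1.07959121e-04 -1.88311238e-03 -9.99998221e-01]] [ 0.80229692 -0.65159    -0.64272084] 0.0
{'intrinsics': array([[486.74812843,   0.        , 248.36169685],
       [  0.        , 486.74812843, 196.99326361],
       [  0.        ,   0.        ,   1.        ]]), 'position': array([ 279.29750858, -670.60632962, 1010.23313483]), 'rotation': array([[ 0.90029619,  0.33364792, -0.27954576],
       [-0.43519324,  0.67730013, -0.59318747],
       [-0.00857939,  0.65570084,  0.75497205]])}
{'intrinsics': array([[386.97853016,   0.        , 254.5290111 ],
       [  0.        , 386.97853016, 192.39044157],
       [  0.        ,   0.        ,   1.        ]]), 'position': array([540.90208505,  39.47492867, 925.91294068]), 'rotation': array([[ 0.01218416,  0.99470005, -0.10209486],
       [-0.99984936,  0.01085738, -0.01354125],
       [-0.012361  ,  0.10224447,  0.9946825 ]])}
```

View pics/top0.png

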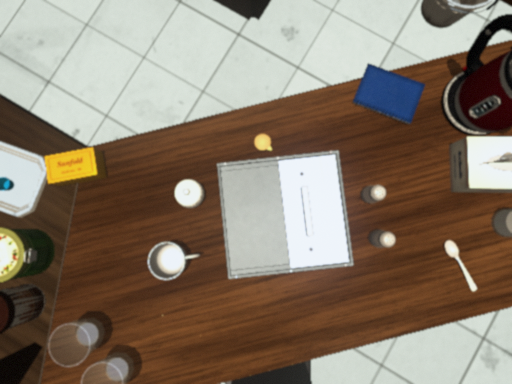

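View pics/scene0.png

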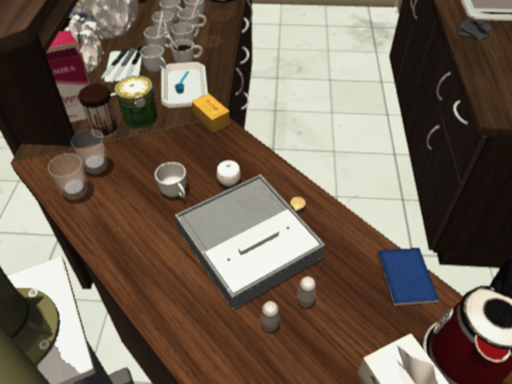

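The top view shows the box (corners about (219,162), (339,151), (352,265), (229,278)). The white cover is over its right half, with the ridge from about (303,187) to (311,236). The shakers are to the right at (375,193) and (383,239). Next I measure these.

```bash
python3 - <<'E'
from h import *
for n,roi in(("top",(140,290,205,365)),("scene",(170,310,165,335))):
    f=np.load(n+"0.npz");im,w=f["im"],f["w"]
    r=np.zeros(im.shape[:2],bool);r[roi[0]:roi[1],roi[2]:roi[3]]=1
    m=(r&(im.min(2)>205)&(w[...,2]>45)).astype(np.uint8)
    m=cv2.morphologyEx(m,cv2.MORPH_CLOSE,np.ones((7,7)))
    k,l,st,_=cv2.connectedComponentsWithStats(m);i=1+st[1:,4].argmax()
    c=cv2.findContours((l==i).astype(np.uint8),0,1)[0][0][:,0]
    P=np.array([ray(n,u,v,58)[:2] for u,v in c],np.float32);print(n,"cover",cv2.minAreaRect(P),np.median(w[l==i][:,2]))
    b=r&(w[...,2]>44)&(w[...,2]<70)
    Q=w[b][:,:2].astype(np.float32); print("box",cv2.minAreaRect(Q))
    rd=(l==i)&(w[...,2]>68)
    q=w[rd];print("ridge",rd.sum(),q.mean(0) if len(q) else 0, cv2.minAreaRect(q[:,:2].astype(np.float32)) if len(q)>4 else 0)
f=np.load("top0.npz");w=f["w"]
for nm,(u,v) in dict(sh1=(375,193),sh2=(385,239),sug=(188,192),cup=(168,260),cream=(262,142)).items():
    a=w[v-14:v+15,u-14:u+15].reshape(-1,3);a=a[a[:,2]>12];print(nm,a[:,:2].mean(0),a[:,2].max())
E
```

```text
top cover ((588.4635009765625, -78.48832702636719), (246.45074462890625, 131.21939086914062), 6.8224287033081055) 58.93599385904537
box ((583.6297607421875, -14.85382080078125), (260.22344970703125, 278.3003234863281), 6.849831581115723)
ridge 361 [586.21698361 -56.56000951 134.5423171 ] ((591.7713623046875, -20.34029769897461), (114.73403930664062, 107.23004913330078), 87.31546783447266)
scene cover ((591.1171875, -80.10340881347656), (240.0735321044922, 129.18017578125), 6.833156585693359) 58.5928727880339
box ((580.3683471679688, 23.389739990234375), (262.7001953125, 533.3523559570312), 6.499710559844971)
ridge 317 [ 569.71571612 -103.30437826  132.47803382] ((425.4357604980469, -340.5153503417969), (716.5288696289062, 88.61160278320312), 59.07017135620117)
sh1 [ 629.20637995 -211.10482566] 925.9129406820715
sh2 [ 530.57958436 -224.79464812] 925.9129406820715
sug [626.99403204 199.80429966] 925.9129406820715
cup [472.40350289 256.60600955] 925.9129406820715
cream [749.06866695  34.23430103] 925.9129406820715
```

The box centre is about (583,-15) with a yaw of 0.12 rad. The sizes match, and the top surface of the cover is at 58-59. I'll move to the right side of the ridge with the fingers straddled along the box's x axis.

Request:
servo_tool([
  {"linear": [4.8, 6.5, 0], "rotation": [0, 0, 0.15], "fingers": 4},
  {"linear": [7.7, 10.5, 0], "rotation": [0, 0, 0.3], "fingers": 4},
  {"linear": [10.6, 14.5, 0], "rotation": [0, 0, 0.43], "fingers": 4},
  {"linear": [13.5, 18.4, 0], "rotation": [0, 0, 0.55], "fingers": 4},
  {"linear": [16.4, 22.4, 0], "rotation": [0, 0, 0.68], "fingers": 4},
  {"linear": [19.3, 26.3, 0], "rotation": [0, 0, 0.8], "fingers": 4},
  {"linear": [22.2, 30.3, 0], "rotation": [0, 0, 0.92], "fingers": 4},
  {"linear": [25, 34, 0], "rotation": [0, 0, 1.04], "fingers": 4},
])

```text
clock: 0.9
tcp_pos: [446.0, -291.4, 222.4]
orientation: [[0.198, 0.98, -0.0], [0.98, -0.198, -0.0], [-0.0, -0.0, -1.0]]
contact_force: [0.0, -0.6, -0.9]
opening: 0.472
finger_force: 0.0
```

Request:
servo_tool([
  {"linear": [2.9, 4, 0], "rotation": [0, 0, 0.1], "fingers": 4},
  {"linear": [5.8, 8, 0], "rotation": [0, 0, 0.2], "fingers": 4},
  {"linear": [8.7, 12, 0], "rotation": [0, 0, 0.26], "fingers": 4},
  {"linear": [11.5, 15.7, 0], "rotation": [0, 0, 0.32], "fingers": 4},
  {"linear": [13.4, 18.3, 0], "rotation": [0, 0, 0.323], "fingers": 4},
  {"linear": [13.4, 18.3, -4], "rotation": [0, 0, 0.323], "fingers": 4},
  {"linear": [13.4, 18.3, -8], "rotation": [0, 0, 0.323], "fingers": 4},
  {"linear": [13.4, 18.3, -10], "rotation": [0, 0, 0.323], "fingers": 4},
])

```text
clock: 1.7
tcp_pos: [577.1, -109.6, 118.5]
orientation: [[-0.12, 0.993, -0.005], [0.993, 0.12, 0.001], [0.002, -0.005, -1.0]]
contact_force: [-0.8, -0.1, 0.4]
opening: 0.457
finger_force: 0.0
```

```bash
python3 - <<'E'
from h import *
im,d,w=save("scene","pics/s1.png")
cv2.imwrite("pics/s1c.png",cv2.resize(im[140:340,140:360,::-1],None,fx=2.7,fy=2.7))
s=read_state();print(s["tcp_pos"],s["orientation"],s["contact_force"],s["clock"],s["joint_pos"])
E
```

```text
[ 575.57703662 -109.67302658  116.10914517] [[-0.11918781  0.99282961 -0.00914549]
 [ 0.9928658   0.11921387  0.0023572 ]
 [ 0.00343056 -0.0087993  -0.9999554 ]] [-1.66554869 -0.24320135 -1.38855616] 1.75 [ 0.64619969  0.32501454 -0.59641187  1.71955685  0.19451068  1.16652631
  0.11498628]
```

View pics/s1c.png

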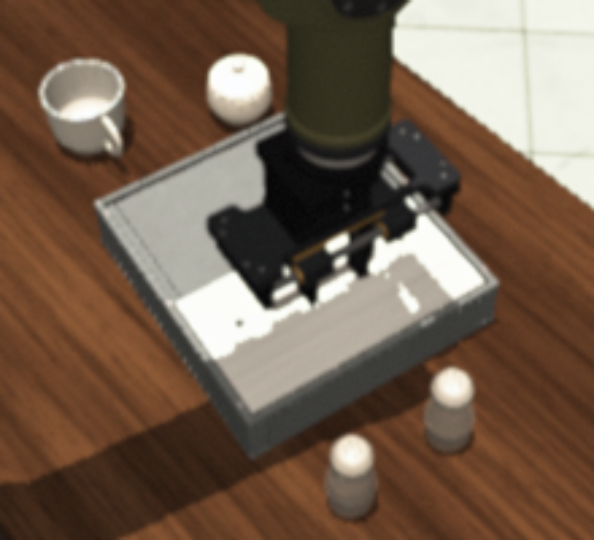

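The arm is right of the ridge at about box y = -93, and nothing has been touched. The measured pose came out 17 mm short in both x and y, so I'll refer to the measured pose from here. Next I lower it behind the ridge.

Request:
servo_tool([
  {"linear": [0.8, 0.7, -1], "rotation": [0, 0, 0], "fingers": 4},
  {"linear": [1.7, 1.5, -2], "rotation": [0, 0, 0], "fingers": 4},
  {"linear": [1.7, 1.5, -3], "rotation": [0, 0, 0], "fingers": 4},
  {"linear": [1.7, 1.5, -3.7], "rotation": [0, 0, 0], "fingers": 4},
  {"linear": [1.7, 1.5, -3.7], "rotation": [0, 0, 0], "fingers": 4},
  {"linear": [1.7, 1.5, -3.7], "rotation": [0, 0, 0], "fingers": 4},
  {"linear": [1.7, 1.5, -3.7], "rotation": [0, 0, 0], "fingers": 4},
])

```text
clock: 2.45
tcp_pos: [596.7, -95.7, 86.2]
orientation: [[-0.118, 0.993, 0.001], [0.993, 0.118, -0.001], [-0.001, 0.001, -1.0]]
contact_force: [0.2, 0.4, -0.2]
opening: 0.459
finger_force: 0.0
```

Request:
servo_tool([
  {"linear": [0, 0, -1], "rotation": [0, 0, 0], "fingers": 4},
  {"linear": [0, 0, -2], "rotation": [0, 0, 0], "fingers": 4},
  {"linear": [0, 0, -2.1], "rotation": [0, 0, 0], "fingers": 4},
  {"linear": [0, 0, -2.1], "rotation": [0, 0, 0], "fingers": 4},
  {"linear": [-0.1, 0.8, -2.1], "rotation": [0, 0, 0], "fingers": 4},
  {"linear": [-0.2, 1.4, -2.1], "rotation": [0, 0, 0], "fingers": 4},
  {"linear": [-0.3, 2.2, -2.1], "rotation": [0, 0, 0], "fingers": 4},
  {"linear": [-0.4, 3, -2.1], "rotation": [0, 0, 0], "fingers": 4},
])

```text
clock: 3.25
tcp_pos: [592.6, -65.3, 64.9]
orientation: [[-0.119, 0.993, 0.001], [0.993, 0.119, -0.001], [-0.001, 0.001, -1.0]]
contact_force: [1.0, -2.7, 0.4]
opening: 0.459
finger_force: 1.3
```

Request:
servo_tool([
  {"linear": [-0.1, 1, 0], "rotation": [0, 0, 0], "fingers": 4},
  {"linear": [-0.2, 2, 0], "rotation": [0, 0, 0], "fingers": 4},
  {"linear": [-0.4, 3, 0], "rotation": [0, 0, 0], "fingers": 4},
  {"linear": [-0.5, 4, 0], "rotation": [0, 0, 0], "fingers": 4},
  {"linear": [-0.5, 4, 0], "rotation": [0, 0, 0], "fingers": 4},
])

```text
clock: 3.75
tcp_pos: [587.2, -22.2, 64.8]
orientation: [[-0.122, 0.993, 0.0], [0.993, 0.122, 0.002], [0.002, 0.0, -1.0]]
contact_force: [-0.1, -0.2, -0.2]
opening: 0.458
finger_force: 0.0
```

Request:
servo_tool([
  {"linear": [-0.1, 1, 0], "rotation": [0, 0, 0], "fingers": 4},
  {"linear": [-0.2, 2, 0], "rotation": [0, 0, 0], "fingers": 4},
  {"linear": [-0.4, 3, 0], "rotation": [0, 0, 0], "fingers": 4},
  {"linear": [-0.5, 4, 0], "rotation": [0, 0, 0], "fingers": 4},
  {"linear": [-0.6, 5, 0], "rotation": [0, 0, 0], "fingers": 4},
  {"linear": [-0.7, 5.8, 0], "rotation": [0, 0, 0], "fingers": 4},
  {"linear": [-0.8, 6.4, 0], "rotation": [0, 0, 0], "fingers": 4},
  {"linear": [-0.9, 7, 0], "rotation": [0, 0, 0], "fingers": 4},
])

```text
clock: 4.55
tcp_pos: [578.3, 45.2, 64.5]
orientation: [[-0.119, 0.993, -0.0], [0.993, 0.119, -0.0], [-0.0, -0.0, -1.0]]
contact_force: [1.2, -2.9, 0.8]
opening: 0.46
finger_force: 1.5
```

Request:
servo_tool([
  {"linear": [0, 0, 0], "rotation": [0, 0, 0], "fingers": 4},
  {"linear": [0, 0, 0], "rotation": [0, 0, 0], "fingers": 4},
])

```text
clock: 4.75
tcp_pos: [578.2, 45.9, 64.5]
orientation: [[-0.119, 0.993, -0.0], [0.993, 0.119, 0.001], [0.001, -0.0, -1.0]]
contact_force: [0.6, -0.3, 0.5]
opening: 0.459
finger_force: 0.0
```

Request:
servo_tool([
  {"linear": [0, 0.3, 0], "rotation": [0, 0, 0], "fingers": 4},
  {"linear": [-0.1, 0.5, 0], "rotation": [0, 0, 0], "fingers": 4},
  {"linear": [-0.1, 0.7, 0], "rotation": [0, 0, 0], "fingers": 4},
  {"linear": [-0.1, 0.7, 0], "rotation": [0, 0, 0], "fingers": 4},
])

```text
clock: 5.15
tcp_pos: [577.5, 49.9, 64.5]
orientation: [[-0.118, 0.993, -0.0], [0.993, 0.118, -0.002], [-0.002, -0.001, -1.0]]
contact_force: [1.0, -4.5, -0.3]
opening: 0.46
finger_force: 2.4
```

Request:
servo_tool([
  {"linear": [0.1, -1, 0], "rotation": [0, 0, 0], "fingers": 4},
  {"linear": [0.2, -2, 0], "rotation": [0, 0, 0], "fingers": 4},
  {"linear": [0.2, -2.5, 3], "rotation": [0, 0, 0], "fingers": 4},
  {"linear": [0.2, -2.5, 7], "rotation": [0, 0, 0], "fingers": 2},
  {"linear": [0.2, -2.5, 10], "rotation": [0, 0, 0], "fingers": 0},
  {"linear": [-3, -6, 13], "rotation": [0, 0, 0], "fingers": 0},
  {"linear": [-6, -10, 13], "rotation": [0, 0, 0], "fingers": 0},
  {"linear": [-9, -14, 13], "rotation": [0, 0, 0], "fingers": 0},
])

```text
clock: 5.95
tcp_pos: [490.6, -84.8, 196.0]
orientation: [[-0.12, 0.993, 0.003], [0.993, 0.12, -0.0], [-0.0, 0.003, -1.0]]
contact_force: [0.0, -1.5, -0.2]
opening: 0.094
finger_force: 0.0
```

Request:
servo_tool([
  {"linear": [-3, -4, 0], "rotation": [0, 0, 0], "fingers": 0},
  {"linear": [-4, -6, 0], "rotation": [0, 0, 0], "fingers": 0},
  {"linear": [-4, -6, 0], "rotation": [0, 0, 0], "fingers": 0},
  {"linear": [-4, -6, 0], "rotation": [0, 0, 0], "fingers": 0},
])

```text
clock: 6.35
tcp_pos: [450.9, -143.9, 194.8]
orientation: [[-0.118, 0.993, 0.001], [0.993, 0.118, 0.001], [0.001, 0.001, -1.0]]
contact_force: [0.7, -0.2, -0.2]
opening: 0.004
finger_force: 0.0
```

```bash
python3 - <<'E'
from h import *
im,d,w=save("top","pics/t2.png");np.savez("t2.npz",im=im,d=d,w=w)
cv2.imwrite("pics/t2c.png",cv2.resize(im[140:290,205:405,::-1],None,fx=4,fy=4,interpolation=cv2.INTER_CUBIC))
s=read_state();print(s["tcp_pos"],s["contact_force"],s["clock"])
E
```

```text
[ 451.2866223  -142.97195875  194.74266734] [ 0.30123029  0.24051857 -0.18042775] 6.4
```

View pics/t2c.png

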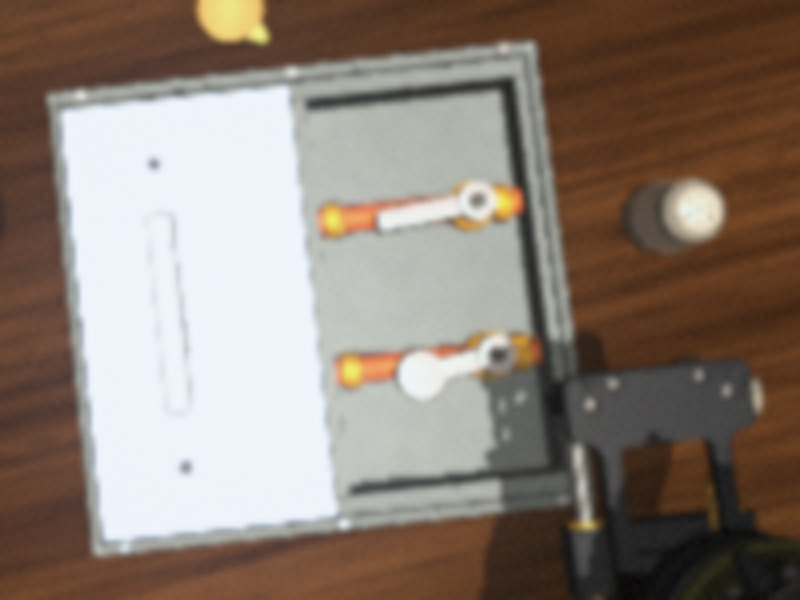

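The well is open and the cover sits at the left stop. The marked handle, with its disc at crop (420,376), is the near one, with its hub at (498,354). The plain handle is the far one, from hub (478,200) to tip (385,220).

```bash
python3 - <<'E'
from h import *
C=np.array([583,-15]);a=.1196;E=np.array([[np.cos(a),np.sin(a)],[-np.sin(a),np.cos(a)]])
for n,u,v,z in(("disc",420,376,44),("hub",498,354,46),("plainhub",478,200,46),("plaintip",385,220,44),("cover left top",62,110,58),("cover right top",294,86,58),("cover rb",337,516,58),("wellright top",517,78,52),("box rb",580,500,60)):
    p=ray("top",205+u/4-.4,140+v/4-.4,z)[:2];print(n,p.round(1),"box",(E@(p-C)).round(1))
E
```

```text
disc [539.1 -74.3] box [-50.7 -53.6]
hub [ 552. -118.] box [-43.1 -98.6]
plainhub [ 639.4 -107.3] box [ 44.9 -98.3]
plaintip [627.5 -54.5] box [ 39.5 -44.5]
cover left top [686.9 130.2] box [120.5 131.8]
cover right top [702.   -1.4] box [119.8  -0.7]
cover rb [461.7 -26.5] box [-121.8    3. ]
wellright top [ 709.  -128.9] box [ 111.5 -128.2]
box rb [ 472.3 -159.9] box [-127.2 -130.7]
```

Request:
servo_tool([
  {"linear": [4, 2.2, 0], "rotation": [0, 0, 0], "fingers": 0},
  {"linear": [8, 4.4, 0], "rotation": [0, 0, 0], "fingers": 0},
  {"linear": [11, 6, 0], "rotation": [0, 0, 0], "fingers": 0},
  {"linear": [12.5, 6.8, -3], "rotation": [0, 0, 0], "fingers": 0},
  {"linear": [12.5, 6.8, -7], "rotation": [0, 0, 0], "fingers": 0},
  {"linear": [12.5, 6.8, -10], "rotation": [0, 0, 0], "fingers": 0},
  {"linear": [12.5, 6.8, -10], "rotation": [0, 0, 0], "fingers": 0},
  {"linear": [12.5, 6.8, -10], "rotation": [0, 0, 0], "fingers": 0},
])

```text
clock: 7.2
tcp_pos: [576.1, -74.3, 94.9]
orientation: [[-0.121, 0.993, -0.0], [0.993, 0.121, 0.002], [0.002, 0.0, -1.0]]
contact_force: [0.7, 0.5, 0.4]
opening: 0.007
finger_force: 0.0
```

Request:
servo_tool([
  {"linear": [0, 0, -2], "rotation": [0, 0, 0], "fingers": 0},
  {"linear": [0, 0, -3.5], "rotation": [0, 0, 0], "fingers": 0},
  {"linear": [0, 0, -4.5], "rotation": [0, 0, 0], "fingers": 0},
  {"linear": [0, 0, -5.3], "rotation": [0, 0, 0], "fingers": 0},
  {"linear": [0, 0, -6], "rotation": [0, 0, 0], "fingers": 0},
  {"linear": [0, 0, -6], "rotation": [0, 0, 0], "fingers": 0},
  {"linear": [0, 0, -6], "rotation": [0, 0, 0], "fingers": 0},
])

```text
clock: 7.9
tcp_pos: [575.8, -76.1, 34.8]
orientation: [[-0.119, 0.993, 0.0], [0.993, 0.119, -0.0], [-0.0, 0.0, -1.0]]
contact_force: [-1.3, -0.0, -0.3]
opening: 0.01
finger_force: 0.0
```

Request:
servo_tool([
  {"linear": [-0.8, 0.2, 0], "rotation": [0, 0, 0], "fingers": 0},
  {"linear": [-1.3, 0.5, 0], "rotation": [0, 0, 0], "fingers": 0},
  {"linear": [-1.9, 0.7, 0], "rotation": [0, 0, 0], "fingers": 0},
  {"linear": [-2.5, 0.8, 0], "rotation": [0, 0, 0], "fingers": 0},
  {"linear": [-3.1, 0.8, 0], "rotation": [0, 0, 0], "fingers": 0},
  {"linear": [-3.8, 0.7, 0], "rotation": [0, 0, 0], "fingers": 0},
  {"linear": [-4.4, 0, 0], "rotation": [0, 0, 0], "fingers": 0},
  {"linear": [-5, -0.6, 0], "rotation": [0, 0, 0], "fingers": 0},
])

```text
clock: 8.7
tcp_pos: [525.9, -80.9, 35.2]
orientation: [[-0.12, 0.993, 0.002], [0.993, 0.12, 0.001], [0.001, 0.002, -1.0]]
contact_force: [4.7, 2.1, 1.8]
opening: 0.003
finger_force: 2.3
```

Request:
servo_tool([
  {"linear": [-0.4, -0.6, 0], "rotation": [0, 0, 0], "fingers": 0},
  {"linear": [-0.8, -1.2, 0], "rotation": [0, 0, 0], "fingers": 0},
  {"linear": [-1.1, -1.7, 0], "rotation": [0, 0, 0], "fingers": 0},
  {"linear": [-1.1, -2, 0], "rotation": [0, 0, 0], "fingers": 0},
  {"linear": [-1.1, -2.2, 0], "rotation": [0, 0, 0], "fingers": 0},
  {"linear": [-1.1, -2.2, 0], "rotation": [0, 0, 0], "fingers": 0},
])

```text
clock: 9.3
tcp_pos: [515.3, -97.4, 34.5]
orientation: [[-0.121, 0.993, 0.001], [0.993, 0.121, 0.009], [0.008, 0.002, -1.0]]
contact_force: [4.7, 15.5, 2.0]
opening: 0.005
finger_force: 7.3
```

At the stop with 15 N. I'll retract and check.

Request:
servo_tool([
  {"linear": [0, 1, 0], "rotation": [0, 0, 0], "fingers": 0},
  {"linear": [0.3, 2, 0], "rotation": [0, 0, 0], "fingers": 0},
  {"linear": [0.3, 2, 3], "rotation": [0, 0, 0], "fingers": 0},
  {"linear": [0.3, 2, 7], "rotation": [0, 0, 0], "fingers": 0},
  {"linear": [0.3, 2, 11], "rotation": [0, 0, 0], "fingers": 0},
  {"linear": [0.3, 2, 16], "rotation": [0, 0, 0], "fingers": 0},
  {"linear": [-3, -1, 16], "rotation": [0, 0, 0], "fingers": 0},
  {"linear": [-6, -5, 16], "rotation": [0, 0, 0], "fingers": 0},
])

```text
clock: 10.1
tcp_pos: [454.1, -153.7, 195.9]
orientation: [[-0.123, 0.992, 0.001], [0.992, 0.123, -0.001], [-0.002, 0.001, -1.0]]
contact_force: [0.6, -1.4, -0.6]
opening: 0.006
finger_force: 0.0
```

Request:
servo_tool([
  {"linear": [0, -4, 0], "rotation": [0, 0, 0], "fingers": 0},
  {"linear": [0, -7, 0], "rotation": [0, 0, 0], "fingers": 0},
  {"linear": [0, -7, 0], "rotation": [0, 0, 0], "fingers": 0},
  {"linear": [0, -7, 0], "rotation": [0, 0, 0], "fingers": 0},
])

```text
clock: 10.5
tcp_pos: [453.2, -224.8, 193.7]
orientation: [[-0.116, 0.993, -0.003], [0.993, 0.116, 0.001], [0.001, -0.002, -1.0]]
contact_force: [0.3, 0.9, 0.1]
opening: 0.007
finger_force: 0.0
```

```bash
python3 - <<'E'
from h import *
im,d,w=save("top","pics/t3.png")
cv2.imwrite("pics/t3c.png",cv2.resize(im[140:290,205:405,::-1],None,fx=4,fy=4,interpolation=cv2.INTER_CUBIC))
s=read_state();print(s["tcp_pos"],s["contact_force"],s["clock"])
E
```

```text
[ 453.75409134 -223.60634645  193.90021531] [ 0.29809728  0.3611587  -0.399892  ] 10.55
```

View pics/t3c.png

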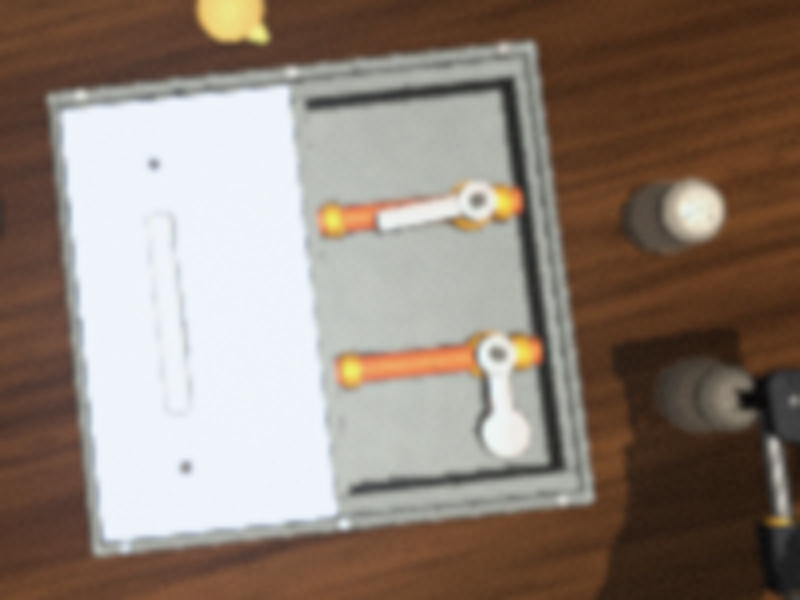

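The marked handle runs from hub (497,352) to disc (506,432), parallel to the well's side wall, so it is shut. The plain handle and the cover are unchanged.

```bash
python3 -c "
from rig import *
print(hand_in())"
```

```text
the job is handed in; nothing more can be done
None
```

The cover is slid fully left against its stop and the marked (near) handle is turned shut against its stop. The last picture showed the plain handle and the cover unmoved, and I handed the job in at about 10.6 s; no verdict came back.

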